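Butt the neck blocks up and hold the moisture meter on the mark

ROBOT

A 6-joint arm with a two-finger parallel gripper is mounted at the origin on a cart in front of the work surface, level with it; the furniture and walls round the work are solid. World frame = base frame: x ahead of the robot, y to its left, z up, the work surface at z = 0. Lengths are in m, angles in rad, forces in N, time in s.
With the tool pointing down it reaches from about 0.275 to 0.875 m from the base axis. Payload 12.5 kg.
Tool frame: the origin (TCP) lies at the very end of the fingers, on their centre line; the grasp point (between the pads) lies 19 mm behind it; z points along the fingers, y is the line along which they close (so a half turn about z gives the same grasp; the last joint's range is limited). The gripper opens to 85 mm and grips with 20 to 120 N. Pads are 22 mm wide; open, the fingers measure 114 mm over their backs; the gripper's body (76 mm by 85 mm) begins 54 mm behind the grasp point. The pads swing forward as they close: fully open they stand 13 mm farther back than shut.
Start: joints at [-1.319, 0.351, 1.652, -0, 1.139, -0.085], TCP at [0.182, -0.519, 0.231] pointing down, gripper open.
Joint ranges: [-2.75, 2.75], [-0.79, 2.1], [0.01, 2.65], [-1.57, 4.71], [0.07, 3.14], [-2.87, 2.87]. Speed limits (rad/s): [2.22, 2.22, 2.79, 3.14, 3.14, 3.14].

INTERFACE

Orientations are given as a 3x3 rotation matrix whose columns are the frame's x, y, z axes.
In Python, from bench import manip gives the robot as it stands. Calls block until the motion is done:
- manip.move_ptp(position, orientation): joint-space move of the TCP to a pose.
- manip.move_l(position, attitude=None, max_speed=0.15): straight line of the TCP; attitude=None keeps the orientation; max_speed is the mean speed in m/s.
- manip.move_j(angles): joint-space move.
- manip.set_gripper(opening, effort=None): opening from 0.0 (shut) to 1.0 (fully open); effort is the grip in N (None keeps the last); returns when the fingers have stopped.
- manip.dwell(seconds).
- manip.inverse_kinematics(position, orientation): joint angles nearest the present ones, or None.
- manip.grab_frame(name): name is "scene" or "side" or "wrist"; returns (picture, depth): 400x640x3 uint8, red, green, blue; 400x640 float32, m along the optical axis (not along the pixel's ray), 0 where there is no reading.
- manip.get_calibration(name): a dict with "camera_matrix" (3x3 intrinsics, pixels), "R" (3x3) and "t" (3): a world point X has camera coordinates R X + t. Camera axes: x right, y down, z forward; pixel columns grow to the right and rows downward; lengths in m; the calibration is good to about 2 mm. A picture is of the moment at which its call begins: read the wrist's pose just before it. get_calibration takes no time and is no camera call; for the wrist camera it gives the pose at the moment of the call.
A pose or a line that the arm cannot do raises manip.Unreachable and nothing moves.
- manip.sign_off(): hands the job in; it is judged then, once.
Trained networks look in the newest picture that a camera, given by its name, has taken for a name from the list of things; names that differ only in an ending like _2 or _b are one class to them, and where a whole thing is asked for, a point or a joint stands for the part that bears it (a point fixed in the world has none). Each returns a list of dicts, best first, with "confidence" (0 to 1); they miss things now and then, are a little off and sometimes report something else, mostly with a low value. They report only what shows in the picture. A call takes as long as a camera call. They do not tell look-alikes from the thing itself.
- manip.look_for(camera, name): "at" ([x, y, z] in m, in world coordinates, good to about 4 mm: the middle of the surface that is visible of it).
Readings, each from a call of its own:
- manip.current_time(): time.
- manip.current_qpos(): joint angles.
- manip.current_joint_vel(): joint speeds.
- manip.current_joint_torque(): joint torques, N m.
- manip.current_ee_pos(): TCP position.
- manip.current_tcp_rot(): TCP orientation.
- manip.current_force(): force on the tool from outside, world axes, zero at the start.
- manip.current_ft_torque(): the same for the moment, N m.
- manip.current_grip_width(): opening from 0.0 (shut) to 1.0 (fully open).
- manip.current_grip_force(): force on a finger pad.
Only numpy, scipy, OpenCV 4.12 (cv2) and the standard library are available. Lean on these libraries where they do the work, as an engineer would, in place of code of your own. Each camera call takes 0.05 s, during which the arm holds its last target. There are 200 camera calls.

TASK

Check the moisture of a guitar neck block before glue-up. First slide the three loose neck blocks on the fenced board into one tight straight row, the one with the pencil cross staying in the middle: every block flat on the board with its end against the long fence, its sides touching its neighbours, and the left one against the short stop, so that the meter senses solid wood all round. Then lift the moisture meter straight out of its wooden stand, hold it upright with its sprung foot centred on the pencil cross and press lightly until the foot is pushed about halfway in; finish while holding it there for the reading, without having knocked the jar or the cork block about.

Things in the scene. Friction and masses are not known exactly. Their poses are not given: they have to be found in the camera images.
- board: fixed glue-up board, pale wood, 190 (x) x 230 (y) x 14 mm; origin: centre of its underside. Fence all along its far (+x) edge, inner face at x = +73 mm; stop on its left (+y) edge, inner face at y = +95 mm, from the fence to x = -32 mm; both about 20 mm thick, tops 42 mm above the bench. Finished row: block centres at x = +40, y = +74, +32, -10 mm (board frame)
- block_1: left neck block: reddish wood block, 66 (x) x 42 (y) x 36 (z) mm, about 75 g, with a dark drilled hole in its top, some 10 mm from the middle towards the far (+x) end; loose on the board; origin at the centre of its underside, x along its length
- block_2: middle neck block, same size and form, the only one with a pencil cross on its top
- block_3: right neck block, same size and form as the left one
- cross (a point): centre of the pencil cross (two 20 mm strokes) on the top of the middle block, on the half nearer the robot, 18 mm from the block's centre (block frame x = -18 mm, y = 0), 36 mm above the block's underside, 50 mm above the bench when the block lies on the board
- stand: wooden block 80 x 80 x 60 mm, fixed to the bench, with a blind hole of 33 mm diameter, 53 mm deep, in the middle of its top; origin at the centre of its underside; it holds the meter upright. It and the glue jar may each be on the left or the right of the board
- meter: moisture meter, about 180 g, upright in the stand. Origin: on its axis at the lower end of the round black nose (28 mm dia., z 0 to 34 mm); flange 44 mm dia., z 34 to 47 mm, rests on the stand's top; grey handle 38 (x) x 30 (y) mm, z 46 to 122 mm (its top), grip it across y or x; display on its -x side. Raise it 55 mm or more to clear the stand
- meter_foot (a joint): how far the sprung sensor foot is pushed up into the meter: 0 fully out, 0.008 m fully in; the spring gives 1.5 N at the start of travel and 0.5 N more per mm (3.5 N halfway)
- pad (a point): centre of the underside of the sensor foot, a black disc of 20 mm diameter; 16 mm below the meter's origin with the foot fully out (z = -16 mm), on the meter's axis
- glue_jar: bystander: glass jar with a red lid, 64 mm diameter, 97 mm high, loose; origin at the centre of its underside
- cork_block: bystander: cork sanding block 55 x 86 x 32 mm, loose; origin at the centre of its underside
There are look-alikes about, which are no part of the job. Leave any yellow look-alike of the block_2 alone.

How it is judged:
By the outcome, as a careful person would: the job done as asked, in the order asked, and still so for the second after the job is handed in, while the arm keeps its last pose, push and grip.
It also fails if it takes over 61 s, if anything falls off the work surface, if the arm or the gripper's body presses on something with over 40 N, if the wrist force passes 120 N, or if a joint passes its speed limit or range.

## Working session

There is one attempt and no reset: what is moved stays moved. The work goes in short steps, each a Python script; the robot and the scene stay as the last script left them, time stands still between calls to the robot, and variables do not carry over. Pictures are saved under pics/ and viewed, at most 10 in all, crops included, and the job is handed in when it is done.

```bash
mkdir -p pics; ls; cat > h.py <<'E'
import numpy as np, cv2
from bench import manip as m
def snap(cam,fn):
    c=m.get_calibration(cam); p,d=m.grab_frame(cam); cv2.imwrite('pics/'+fn,p[:,:,::-1]); np.savez('pics/'+fn[:-4],p=p,d=d,K=c["camera_matrix"],R=c["R"],t=c["t"]); return p,d,c
def px2w(u,v,d,c):
    K,R,t=[np.array(c[k]) for k in("camera_matrix","R","t")]
    return R.T@(np.linalg.inv(K)@np.array([u,v,1])*d-t)
def proj(X,c):
    K,R,t=[np.array(c[k]) for k in("camera_matrix","R","t")]
    q=K@(R@np.array(X)+t); return q[:2]/q[2]
def down(yaw): # tool down; closing axis y at angle yaw from world +y
    c,s=np.cos(yaw),np.sin(yaw)
    return np.array([[c,s,0],[s,-c,0],[0,0,-1.]])
E
python3 - <<'E'
from h import *
snap("scene","scene0.png"); 
for n in ["board","block_2","cross","stand","meter","glue_jar","cork_block"]:
    print(n,[(np.round(r["at"],3),round(r["confidence"],2)) for r in m.look_for("scene",n)])
snap("side","side0.png")
for n in ["block_2","cross","meter"]:
    print(n,[(np.round(r["at"],3),round(r["confidence"],2)) for r in m.look_for("side",n)])
print(m.current_time(), m.current_tcp_rot())
E
```

```text
pics
board [(array([ 0.582, -0.19 ,  0.017]), 0.96)]
block_2 [(array([ 0.532, -0.126,  0.047]), 0.98), (array([ 0.49 , -0.528,  0.036]), 0.87), (array([ 0.509, -0.197,  0.051]), 0.58), (array([ 0.503, -0.25 ,  0.055]), 0.56)]
cross [(array([ 0.506, -0.194,  0.053]), 0.86), (array([ 0.488, -0.53 ,  0.039]), 0.69)]
stand [(array([ 0.436, -0.42 ,  0.05 ]), 0.76)]
meter []
glue_jar []
cork_block [(array([0.581, 0.052, 0.033]), 0.82), (array([ 0.501, -0.252,  0.05 ]), 0.51)]
block_2 [(array([ 0.493, -0.254,  0.045]), 0.9), (array([ 0.498, -0.194,  0.041]), 0.69), (array([ 0.517, -0.126,  0.042]), 0.64), (array([ 0.485, -0.521,  0.032]), 0.64)]
cross [(array([ 0.497, -0.189,  0.042]), 0.78), (array([ 0.481, -0.525,  0.024]), 0.77)]
meter [(array([ 0.435, -0.399,  0.109]), 0.71)]
0.6 [[ 9.43815797e-01  3.30471999e-01  1.41161419e-05]
 [ 3.30471999e-01 -9.43815796e-01  2.25608053e-05]
 [ 2.07787521e-05 -1.66282548e-05 -1.00000000e+00]]
```

View pics/scene0.png

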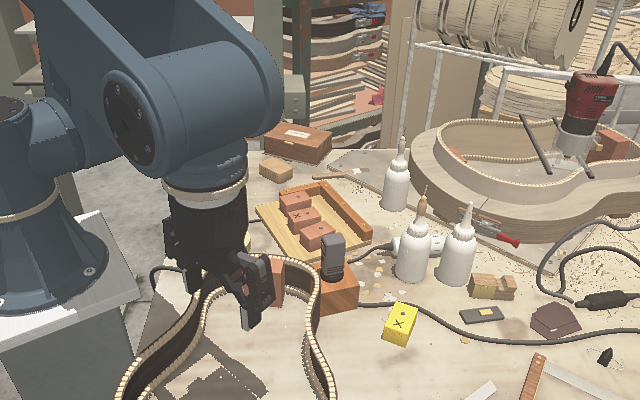

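View pics/side0.png

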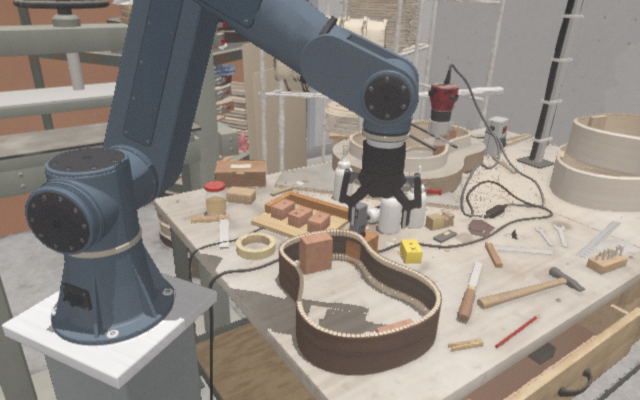

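Candidates for block_2 (scene pixels): the reddish block with a cross at (301,215), the reddish blocks with only a hole at (295,199) and (317,235), and a yellow one with a cross at (399,322), which is the look-alike. I choose (301,215). The meter is at (332,257) in the stand at (340,290). In the side view the jar is at (215,197) and the cork block at (240,195). Next I take the wrist view from above.

```bash
python3 - <<'E'
from h import *
p=m.current_ee_pos(); m.move_l([p[0],p[1],0.36],max_speed=0.3)
m.move_ptp([0.47,-0.20,0.40],down(0))
snap("wrist","w0.png")
for n in ["board","block_2","cross","stand","meter","glue_jar","cork_block"]:
    print(n,[(np.round(r["at"],3),round(r["confidence"],2)) for r in m.look_for("wrist",n)])
print(m.current_time(),m.current_force(),m.current_qpos())
E
```

```text
board [(array([ 0.574, -0.17 ,  0.013]), 0.67)]
block_2 [(array([ 0.54 , -0.121,  0.059]), 0.95), (array([ 0.504, -0.509,  0.034]), 0.92), (array([ 0.515, -0.186,  0.049]), 0.6), (array([ 0.515, -0.247,  0.048]), 0.56)]
cross [(array([ 0.521, -0.187,  0.05 ]), 0.92), (array([ 0.506, -0.509,  0.033]), 0.89)]
stand [(array([ 0.465, -0.363,  0.062]), 0.58)]
meter [(array([ 0.45 , -0.38 ,  0.136]), 0.64)]
glue_jar [(array([ 0.575, -0.175,  0.008]), 0.62), (array([0.476, 0.065, 0.094]), 0.57)]
cork_block [(array([0.588, 0.06 , 0.032]), 0.62)]
3.1667 [ 0.20426153  0.0361286  -0.68546457] [-4.93933114e-01  1.55537192e-01  1.49455417e+00  1.36897813e-06
  1.49154746e+00  1.07721076e+00]
```

View pics/w0.png

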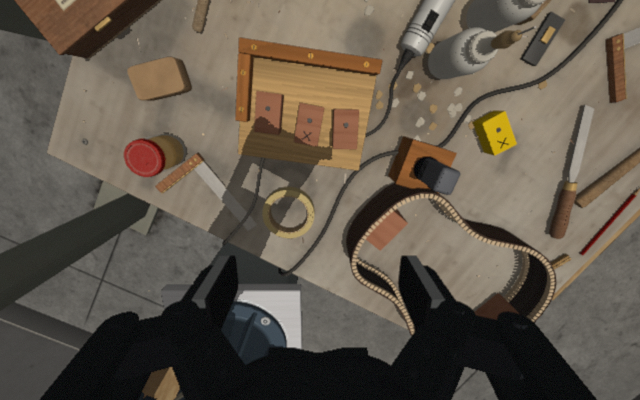

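The wrist view shows three reddish blocks on the board at (268,112), (307,123, with the cross) and (345,128). The fence is along the top, the stop on the left, the stand at (420,165), the jar at (150,155) and the cork at (158,78). Next I measure rectangles from the depth.

```bash
cat >> h.py <<'E'
def cloud(d,c):
    K,R,t=[np.array(c[k]) for k in("camera_matrix","R","t")]
    v,u=np.mgrid[:d.shape[0],:d.shape[1]]
    P=np.linalg.inv(K)@np.stack([u.ravel(),v.ravel(),np.ones(u.size)])*d.ravel()
    return (R.T@(P-t[:,None])).T.reshape(*d.shape,3)
def rects(W,zlo,zhi,box,minpx=60):
    M=((W[...,2]>zlo)&(W[...,2]<zhi)&(W[...,0]>box[0])&(W[...,0]<box[1])&(W[...,1]>box[2])&(W[...,1]<box[3])).astype(np.uint8)
    n,L,st,_=cv2.connectedComponentsWithStats(M,connectivity=4); out=[]
    for i in range(1,n):
        if st[i,4]<minpx: continue
        P=W[L==i]; r=cv2.minAreaRect((P[:,:2]*1000).astype(np.float32))
        out.append((np.round(r[0],1),np.round(r[1],1),round(r[2],1),round(P[:,2].mean()*1000,1),st[i,4],st[i,:4]))
    return out
E
python3 - <<'E'
from h import *
z=np.load('pics/w0.npz'); d=z['d']; W=cloud(d,dict(camera_matrix=z['K'],R=z['R'],t=z['t']))
B=(0.4,0.75,-0.35,0.0)
print('blocks');[print(r) for r in rects(W,.0465,.056,B)]
print('fence');[print(r) for r in rects(W,.037,.0463,B)]
print('board');[print(r) for r in rects(W,.010,.018,B,300)]
print('stand');[print(r) for r in rects(W,.055,.066,(.3,.6,-.55,-.3))]
print('meter');[print(r) for r in rects(W,.140,.156,(.3,.6,-.55,-.3))]
print('jar');[print(r) for r in rects(W,.09,.105,(.3,.7,-.1,.2))]
print('cork');[print(r) for r in rects(W,.027,.04,(.5,.7,-.0,.2))]
print('ring frame', np.round(np.nanmax(np.where((W[...,0]<.40)&(W[...,0]>.2)&(W[...,1]<-.25)&(d>.3),W[...,2],0)),3), W[200,425],W[230,360])
for uv in [(468,50),(515,8)]: print(W[uv[1],uv[0]])
p=z['p'][20:200,220:420]; cv2.imwrite('pics/c0.png',cv2.resize(p,None,fx=4,fy=3.3,interpolation=2)[:,:,::-1])
E
```

```text
blocks
(array([ 537.2, -115.3]), array([42.1, 66. ]), 82.7, np.float64(49.8), np.int32(1042), array([254,  91,  28,  44], dtype=int32))
(array([ 518.3, -183.4]), array([41.9, 65.7]), 79.5, np.float64(49.8), np.int32(1001), array([293, 103,  31,  43], dtype=int32))
(array([ 510.9, -246.4]), array([41.9, 64.6]), 90.0, np.float64(49.7), np.int32(985), array([333, 109,  26,  40], dtype=int32))
fence
(array([ 572.7, -180.1]), array([230.3, 127. ]), 82.1, np.float64(41.7), np.int32(3074), array([235,  37, 147,  85], dtype=int32))
board
(array([ 530.5, -174.3]), array([230.2, 168.4]), 82.1, np.float64(13.8), np.int32(8708), array([238,  57, 138, 113], dtype=int32))
stand
(array([ 416.9, -369.4]), array([ 82.3, 155.4]), 66.2, np.float64(59.8), np.int32(1372), array([373, 139,  83,  75], dtype=int32))
meter
(array([ 445.9, -384.9]), array([29.1, 38.5]), 72.7, np.float64(146.6), np.int32(542), array([432, 166,  28,  29], dtype=int32))
jar
(array([470.1,  77.1]), array([59.7, 59. ]), 18.1, np.float64(96.4), np.int32(1193), array([123, 139,  41,  38], dtype=int32))
cork
(array([663. , 134.5]), array([  3.2, 143.6]), 31.9, np.float64(33.5), np.int32(437), array([71,  1, 70, 55], dtype=int32))
(array([591.5,  69.5]), array([55.3, 86.4]), 12.9, np.float64(31.9), np.int32(1834), array([127,  56,  59,  44], dtype=int32))
ring frame 0.091 [ 0.36642002 -0.41728346 -0.00167728] [ 0.33180902 -0.27743282  0.06746031]
[ 0.61970359 -0.4014691   0.11761072]
[ 0.67183144 -0.46194162  0.10370065]
```

View pics/c0.png

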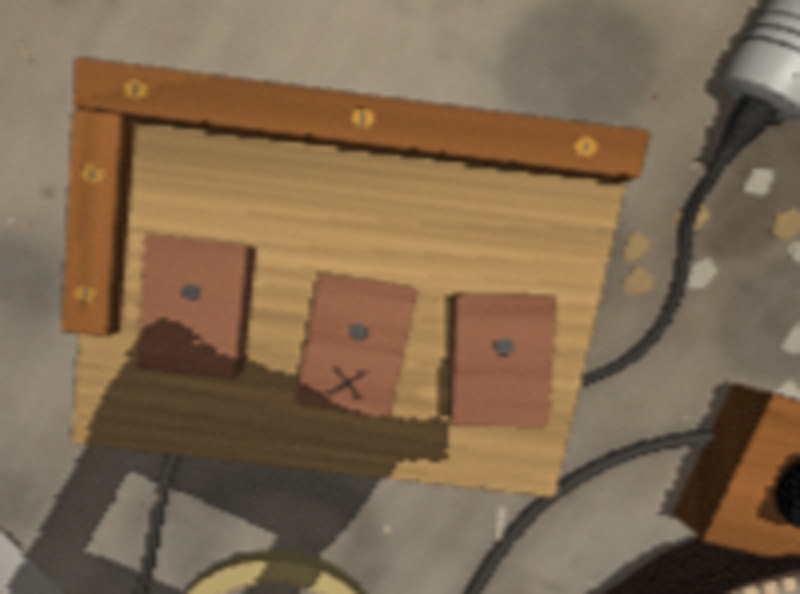

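The block with the cross is the middle one, at crop (350,345). The board pose fits consistently: origin (541.5, -175.8) mm, yaw -7.9°. Next I push each block to the fence, then push the row to the stop.

```bash
cat >> h.py <<'E'
YB=np.deg2rad(-7.9); XB=np.array([np.cos(YB),np.sin(YB)]); YV=np.array([-XB[1],XB[0]]); OB=np.array([.5415,-.1758])
def b2w(x,y,z): return [*(OB+x/1000*XB+y/1000*YV),z/1000]
def press(start,dirn,F,maxmm,step=1.5,z=22):
    """step along dirn (board frame) until the reaction passes F"""
    dw=dirn[0]*XB+dirn[1]*YV; f0=m.current_force()[:2]@dw; s=0
    while s<maxmm:
        s+=step; m.move_l(b2w(start[0]+dirn[0]*s,start[1]+dirn[1]*s,z),max_speed=.04)
        f=-(m.current_force()[:2]@dw-f0)
        if f>F: break
    print('press',dirn,'s',s,'F',round(f,1),'t',round(m.current_time(),1)); return s
E
python3 - <<'E'
from h import *
R=down(YB); m.set_gripper(0.0,40)
m.move_ptp(b2w(-78,59,90),R); m.move_l(b2w(-78,59,22),max_speed=.2)
for i,y in enumerate((59.3,-10.7,-74)):
    if i: m.move_l(b2w(-78,y,22),max_speed=.25)
    m.move_l(b2w(-12,y,22),max_speed=.12)
    press((-12,y),(1,0),4,18)
    m.move_l(b2w(-78 if i<2 else -20,y,22),max_speed=.25)
print(m.current_time())
m.move_l(b2w(-20,-74,90),max_speed=.25)
m.move_ptp(b2w(40,-122,90),down(YB+np.pi/2)); m.move_l(b2w(40,-122,22),max_speed=.2)
m.move_l(b2w(40,-50,22),max_speed=.10)
press((40,-50),(0,1),6,14)
m.move_l(b2w(40,-60,22)); m.move_l(b2w(40,-60,90),max_speed=.25)
m.move_ptp(b2w(-55,32,330),R)
snap("wrist","w1.png")
z=np.load('pics/w1.npz'); d=z['d']; W=cloud(d,dict(camera_matrix=z['K'],R=z['R'],t=z['t']))
print(z['t'],m.current_time(),m.current_qpos())
[print(r) for r in rects(W,.0465,.058,(0.4,0.75,-0.35,0.0))]
E
```

```text
press (1, 0) s 9.0 F 7.0 t 7.9
press (1, 0) s 9.0 F 4.7 t 10.9
press (1, 0) s 7.5 F 4.7 t 13.7
13.9917
press (0, 1) s 7.5 F 6.2 t 18.4
[-0.06773645  0.40378043  0.63631168] 20.6833 [-3.62448198e-01  1.91110146e-01  1.61847196e+00 -1.31552823e-05
  1.33344654e+00  1.34550764e+00]
(array([ 583.9, -149.8]), array([126.8,  66.8]), 80.4, np.float64(49.8), np.int32(4501), array([273,  68,  92,  53], dtype=int32))
(array([ 441.6, -343.1]), array([ 2.1, 46.9]), 73.5, np.float64(52.3), np.int32(121), array([451, 160,  13,  31], dtype=int32))
```

View pics/w1.png

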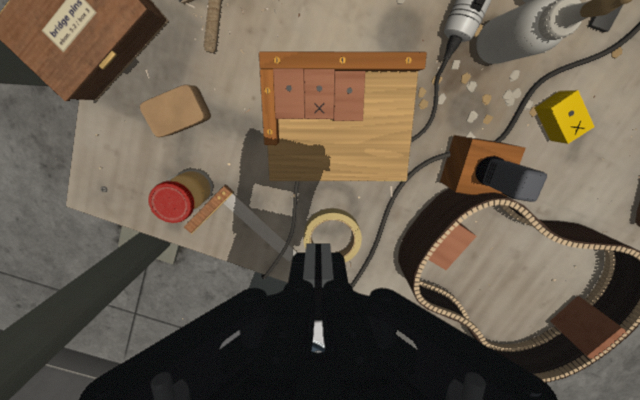

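The row is in place: blocks at (289,93), (319,93, cross) and (349,96), with the fence above and the stop on the left. The fitted angle differs from the board's by 1.7°, so I press each end once more, then the side.

```bash
python3 - <<'E'
from h import *
R=down(YB)
m.move_ptp(b2w(-18,74,60),R); m.move_l(b2w(-18,74,22),max_speed=.2)
for i,y in enumerate((74,32,-10)):
    if i: m.move_l(b2w(-13,y,22),max_speed=.25)
    m.move_l(b2w(-7,y,22),max_speed=.12)
    press((-7,y),(1,0),7,12)
    m.move_l(b2w(-13,y,22),max_speed=.2)
m.move_l(b2w(-13,-10,65),max_speed=.25)
m.move_ptp(b2w(40,-58,65),down(YB+np.pi/2)); m.move_l(b2w(40,-58,22),max_speed=.2)
m.move_l(b2w(40,-47,22),max_speed=.10)
press((40,-47),(0,1),8,14)
m.move_l(b2w(40,-58,22)); m.move_l(b2w(40,-58,90),max_speed=.25)
m.set_gripper(1.0)
m.move_ptp([0.44,-0.27,0.36],down(YB))
snap("wrist","w2.png")
z=np.load('pics/w2.npz'); d=z['d']; W=cloud(d,dict(camera_matrix=z['K'],R=z['R'],t=z['t']))
print(m.current_time(),m.current_qpos())
[print(r) for r in rects(W,.0465,.056,(0.5,0.75,-0.35,0.0))]
M=(W[...,2]>.0465)&(W[...,2]<.056)&(W[...,0]>.5)&(W[...,1]>-.3)&(W[...,1]<0)
P=W[M][:,:2]-OB; P=np.stack([P@XB,P@YV],1)*1000
for y in range(-30,95,7):
    q=P[abs(P[:,1]-y)<2.5]; print(y,np.round([q[:,0].min(),q[:,0].max()],1) if len(q) else '',end=' ')
print('\n y range',P[:,1].min(),P[:,1].max())
M=(W[...,2]>.138)&(W[...,2]<.158)&(W[...,0]>.38)&(W[...,0]<.52)&(W[...,1]<-.3)
q=W[M]; print(cv2.minAreaRect((q[:,:2]*1000).astype(np.float32)),q[:,2].mean(),np.median(q[:,2]))
M=(W[...,2]>.054)&(W[...,2]<.066)&(W[...,0]>.38)&(W[...,0]<.53)&(W[...,1]<-.3)
q=W[M]; print('stand',cv2.minAreaRect((q[:,:2]*1000).astype(np.float32)))
print([(np.round(r["at"],4),r["confidence"]) for r in m.look_for("wrist","cross")])
E
```

```text
press (1, 0) s 6.0 F 14.4 t 23.3
press (1, 0) s 4.5 F 7.0 t 24.9
press (1, 0) s 4.5 F 8.4 t 26.5
press (0, 1) s 6.0 F 14.0 t 30.1
32.9083 [-6.40245444e-01  1.85384841e-01  1.55430175e+00  4.74955245e-05
  1.40340658e+00  1.06696436e+00]
(array([ 585.2, -150.1]), array([126.3,  64.4]), 82.2, np.float64(49.9), np.int32(4212), array([178,  46,  91,  49], dtype=int32))
-30 [ 7.7 72.1] -23 [ 7.7 71.9] -16 [ 7.7 71.8] -9 [ 7.6 71.8] -2 [ 7.6 71.7] 5 [ 7.7 71.7] 12 [ 7.6 71.7] 19 [ 7.6 71.6] 26 [ 7.6 71.8] 33 [ 7.6 71.9] 40 [ 7.6 71.5] 47 [ 7.6 71.8] 54 [ 7.5 71.9] 61 [ 7.5 71.7] 68 [ 7.5 71.6] 75 [ 7.5 71.6] 82 [ 7.5 71.7] 89 [ 7.5 71.6] 
 y range -31.71738402941828 94.5621744663219
((445.9342346191406, -385.2162780761719), (28.987808227539062, 38.27638244628906), 72.86588287353516) 0.14675004540071035 0.14737427899457795
stand ((426.3775939941406, -378.1292724609375), (91.33638000488281, 121.98213958740234), 73.53660583496094)
[(array([ 0.5049, -0.5109,  0.0337]), 0.78), (array([ 0.5856, -0.1504,  0.0463]), 0.74)]
```

View pics/w2.png

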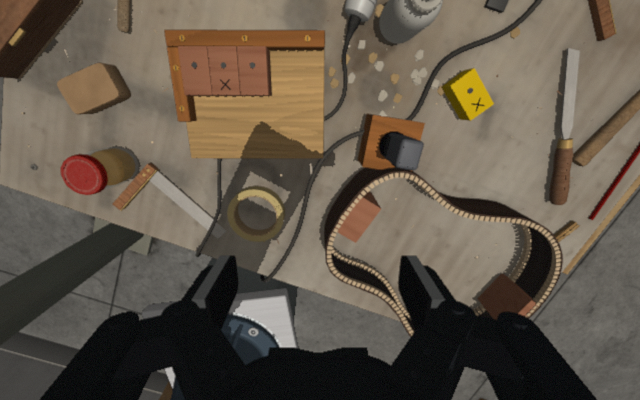

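The row is now tight and square: x 7.6 to 71.8 and y -31.7 to 94.6 in the board frame, with the cross at pixel (225,84). The meter at (404,150) was measured the same twice. Next I grip it, lift it and hover over the cross.

```bash
python3 - <<'E'
from h import *
z=np.load('pics/w2.npz'); c=dict(camera_matrix=z['K'],R=z['R'],t=z['t']); W=cloud(z['d'],c)
X=b2w(22,32,50); print('cross expected',np.round(X,4),'pixel (225,84) ->',np.round(W[84,225],4), proj(X,c))
RG=down(np.deg2rad(-17.1)); mx,my=.4459,-.3851
m.move_ptp([mx,my,.225],RG); m.move_l([mx,my,.102],max_speed=.2)
m.set_gripper(0.0,70); print('grip',m.current_grip_width(),m.current_grip_force(),m.current_force())
m.move_l([mx,my,.195],max_speed=.15); print('lift',m.current_force(),m.current_grip_force())
m.move_ptp([X[0],X[1],.165],RG); m.dwell(.2)
print(m.current_time(),m.current_ee_pos(),m.current_force(),m.current_ft_torque())
for cam in("side","scene"):
    p,d,c=snap(cam,cam+"1.png"); u,v=proj([X[0],X[1],.08],c).astype(int); print(cam,u,v)
    for n in("pad","meter","cross"): print(n,[(np.round(r["at"],4),round(r["confidence"],2)) for r in m.look_for(cam,n)])
    q=p[max(v-50,0):v+50,max(u-65,0):u+65]; cv2.imwrite(f'pics/{cam}1c.png',cv2.resize(q,None,fx=4,fy=4,interpolation=2)[:,:,::-1])
a,b=[cv2.imread(f'pics/{k}1c.png') for k in("side","scene")]
cv2.imwrite('pics/both.png',cv2.resize(np.hstack([a,cv2.resize(b,a.shape[1::-1])]),(800,310)))
E
```

```text
cross expected [ 0.5677 -0.1471  0.05  ] pixel (225,84) -> [ 0.5669 -0.1485  0.0515] [224.28133814  83.60937057]
grip 0.34232448163401824 68.54995965957642 [-0.81876118  0.78844807  6.35400512]
lift [-0.08008149 -0.40363078 -2.57586808] 68.9528489112854
37.0333 [ 0.56745361 -0.14828712  0.16509096] [ 1.02668133 -0.15124232 -1.81799136] [ 0.03315227 -0.00343875 -0.0049934 ]
side 296 193
pad []
meter []
cross [(array([ 0.4783, -0.5222,  0.0231]), 0.98), (array([ 0.5531, -0.1467,  0.0491]), 0.7)]
scene 313 187
pad []
meter [(array([ 0.5591, -0.1575,  0.145 ]), 0.56)]
cross [(array([ 0.4883, -0.5292,  0.0376]), 0.59), (array([ 0.5742, -0.1478,  0.0545]), 0.54)]
```

View pics/both.png

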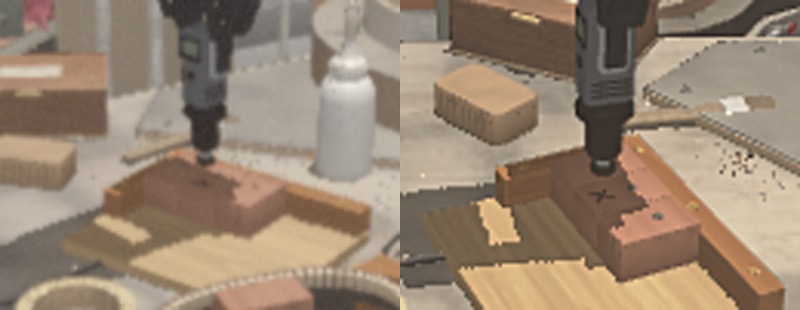

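Both views show the meter held upright, with its foot at side crop (205,158) and scene crop (603,165), just above the cross. I check the axis with the stored depth before pressing.

```bash
python3 - <<'E'
from h import *
from scipy.optimize import least_squares
X=b2w(22,32,50)
for cam in("side","scene"):
    z=np.load(f'pics/{cam}1.npz'); W=cloud(z['d'],dict(camera_matrix=z['K'],R=z['R'],t=z['t']))
    for lo,hi,r in((.092,.121,.014),(.124,.134,.022),(.075,.085,None)):
        M=(W[...,2]>lo)&(W[...,2]<hi)&(np.hypot(W[...,0]-X[0],W[...,1]-X[1])<.03); P=W[M]
        if r is None: print(cam,'foot',len(P),P.mean(0) if len(P) else ''); continue
        s=least_squares(lambda a:np.hypot(P[:,0]-a[0],P[:,1]-a[1])-r,[X[0]+.01*0,X[1]],loss='soft_l1',f_scale=.001)
        print(cam,r,len(P),np.round(s.x,4),'rms',np.sqrt(np.mean(s.fun**2)))
print('target',np.round(X,4),m.current_ee_pos(),m.current_tcp_rot()[:,2])
E
```

```text
side 0.014 85 [ 0.5684 -0.1502] rms 0.0019188389435793299
side 0.022 47 [ 0.5693 -0.1489] rms 0.0025396616241378147
side foot 21 [ 0.56323113 -0.1529608   0.08045494]
scene 0.014 111 [ 0.5669 -0.1479] rms 0.0015662864825385296
scene 0.022 94 [ 0.5673 -0.1464] rms 0.002201354410768847
scene foot 30 [ 0.56355106 -0.1518091   0.07785405]
target [ 0.5677 -0.1471  0.05  ] [ 0.5676783  -0.14717514  0.16500334] [-1.48350177e-05 -9.13779053e-06 -1.00000000e+00]
```

The axis is within about 2 mm of the cross, and the arm has settled since. Next I press, watching the force.

```bash
python3 - <<'E'
from h import *
X=b2w(22,32,50); f=lambda: np.mean([m.current_force()[2] for _ in range(3)])
m.dwell(.3); f0=f(); m.move_l([X[0],X[1],.147],max_speed=.05); m.dwell(.3); print('f0',f0,'hover',f()-f0)
z=.147; log=[]
while z>.134:
    z-=.001; m.move_l([X[0],X[1],z],max_speed=.02); m.dwell(.15); g=f()-f0; log.append((round(z,4),round(g,2)))
    if g>3.2: break
m.dwell(.5); print(log,'final',f()-f0,m.current_ee_pos(),m.current_grip_force(),m.current_ft_torque(),m.current_time())
E
```

```text
f0 -1.7324442525773263 hover -0.48881679995239846
[(0.146, np.float64(-0.97)), (0.145, np.float64(-0.25)), (0.144, np.float64(0.49)), (0.143, np.float64(0.7)), (0.142, np.float64(0.97)), (0.141, np.float64(2.83)), (0.14, np.float64(2.72)), (0.139, np.float64(3.69))] final 2.948953405696475 [ 0.56772605 -0.14713558  0.1390252 ] 69.37586188316345 [-0.21039765 -0.2511284   0.00566691] 42.2417
```

```bash
python3 - <<'E'
from h import *
X=b2w(22,32,50)
m.move_l([X[0],X[1],.138],max_speed=.02); m.dwell(.6)
F=[]
for _ in range(8): F.append(m.current_force()[2]+1.73); m.dwell(.05)
print(np.round(F,2),np.mean(F),m.current_ee_pos())
z0,_,_=snap("scene","scene2.png"); p,d,c=snap("side","side2.png")
a=z0[165:245,250:390]; b=p[165:245,230:370]
cv2.imwrite('pics/fin.png',cv2.resize(np.hstack([a,b]),(800,230),interpolation=2)[:,:,::-1])
for cam in("scene","side"):
    z=np.load(f'pics/{cam}2.npz'); W=cloud(z['d'],dict(camera_matrix=z['K'],R=z['R'],t=z['t']))
    M=(W[...,2]>.046)&(W[...,2]<.056)&(abs(W[...,0]-.585)<.09)&(abs(W[...,1]+.15)<.1); P=W[M]; Q=P[:,:2]-OB
    Q=np.stack([Q@XB,Q@YV],1)*1000; print(cam,np.percentile(Q,[2,98],axis=0))
print(m.current_time())
E
```

```text
[4.62 3.98 4.68 3.57 3.19 3.04 3.81 3.65] 3.8190356965781156 [ 0.56768494 -0.1471189   0.13798953]
scene [[  5.5973033  -32.27399121]
 [ 69.29375164  87.56589264]]
side [[  4.54222891 -34.5906634 ]
 [ 71.81468586  93.14991123]]
43.5917
```

View pics/fin.png

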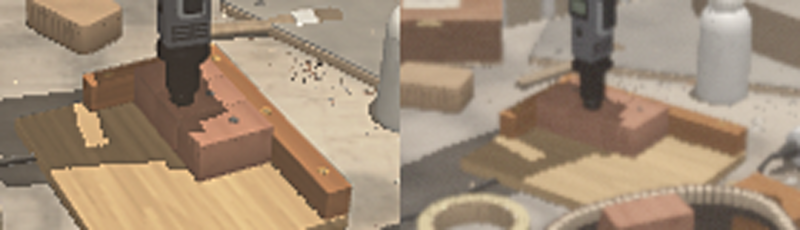

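The meter stands upright on the cross at (183,100) and (592,103) with the row intact. The force is about 3.8 N, close to the 3.5 N expected halfway, and the height matches half travel. Handing in.

```bash
python3 -c "
from bench import manip as m
print(m.sign_off())"
```

```text
the job is handed in; nothing more can be done
None
```

I handed the job in at about 44 s: the three blocks are in a tight row against fence and stop, and the meter is held upright on the pencil cross (within about 2 mm) at about 3.8 N, roughly half foot travel; the jar and cork block were not touched.

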